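# Pack spacer plates up to the height gauge on the wedge lift

### The arm

A 7-joint arm with a two-finger parallel gripper is mounted at the origin on the work surface. World frame = base frame: x ahead of the robot, y to its left, z up, the work surface at z = 0. Lengths are in m, angles in rad, forces in N, time in s.
With the tool pointing down it reaches from about 0.425 to 1.025 m from the base axis. Payload 9.4 kg.
Tool frame: the origin (TCP) lies at the very end of the fingers, on their centre line; the grasp point (between the pads) lies 19 mm behind it; z points along the fingers, y is the line along which they close (so a half turn about z gives the same grasp; the last joint's range is limited). The gripper opens to 93 mm and grips with 3 to 60 N. Pads are 15 mm wide; open, the fingers measure 128 mm over their backs; the gripper's body (75 mm by 188 mm) begins 65 mm behind the grasp point.
Start: joints at [1.145, 0.599, -0.003, 1.599, 0.002, 0.943, -0.08], TCP at [0.248, -0.681, 0.219] pointing down, gripper open.
Joint ranges: [-2.57, 2.57], [-0.35, 1.97], [-1.29, 1.29], [0.11, 2.56], [-1.05, 4.19], [0.11, 1.86], [-2.63, 2.63]. Speed limits (rad/s): [2.22, 2.22, 3.01, 3.01, 3.14, 3.14, 3.14].

### API

Orientations are given as a rotation vector (axis times angle).
In Python, from cell import robot gives the robot as it stands.
- The arm moves only by the tool servo_tool, never from a script. Its argument "commands" is text: rows parted by semicolons, each of 6 numbers parted by spaces: the shift along the tool's x, y, z in cm, then the turn, a rotation vector about the tool's x, y, z in rad. A call has 1 to 10 rows; each row shifts and turns the commanded pose from where the row before left it, along the tool's axes as they then stand; what a row does not reach is not made up. A row lasts 1/10 s, in which the tool goes at most 50 mm and 8.59 degrees, less where a joint would pass 70% of its speed; a pose out of reach is approached as far as the arm can. A call is refused whole if a number of a shift passes 5 or a number of a turn 0.15, either way. A call with a gripper value outside its range is refused whole. "hand" is the closure, from -1 (fully open) to 1 (shut), so that 0 is half open, set as the call begins (left out, the last holds). The fingers move at their own pace and stop on an object; "grip_force" is the grip in N (left out, the last holds). Time passes only in rows, so rows that do not move let the fingers close. It gives the time, the measured TCP pose, the force, the opening and the grip force at its end, in the units of the state.
- robot.state(): the state, without advancing time (a new reading comes with each control period).
- robot.camera(name): name is "side" or "top" or "wrist"; returns (picture, depth): 420x560x3 uint8, blue, green, red; 420x560 float32, m along the optical axis (not along the pixel's ray), 0 where there is no reading.
- robot.calibration(name): a dict with "fx", "fy", "cx", "cy" (pixels), "rvec" (rotation vector, rad) and "tvec" (3), from world to camera coordinates, as OpenCV has them. Camera axes: x right, y down, z forward; pixel columns grow to the right and rows downward; lengths in m; the calibration is good to about 2 mm. The wrist camera is an equidistant fisheye: a pixel r from the principal point sees the ray r / f radians off the axis. A picture is of the moment at which its call begins: read the wrist's pose just before it. calibration takes no time and is no camera call; for the wrist camera it gives the pose at the moment of the call.
- robot.close_job(): hands the job in; it is judged then, once.
The state is a dict: "t": time; "joints": joint angles; "qd": joint speeds; "joint_efforts": joint torques, N m; "eef_pos": TCP position; "tool_rot": TCP orientation; "ft_force": force on the tool from outside, world axes, zero at the start; "torque": the same for the moment, N m; "opening": finger opening in m; "grip_force": force on a finger pad.
Only numpy, scipy, OpenCV 4.12 (cv2) and the standard library are available. Lean on these libraries where they do the work, as an engineer would, in place of code of your own. Each camera call takes 0.05 s, during which the arm holds its last target. There are 200 camera calls.

### The job

Make up the packing height for the power unit: one spacer plate already lies on the lift table; lay the thin or the thick full-length plate squarely on top, whichever lets the lift bring the stack up to the gauge. Swing the gauge arm round to its stop over the stack, then push the wedge by its tab until the top plate just meets the gauge's sprung foot and stop there, pressing it lightly. Then lock the setting by swinging the lock lever to its stop, and leave the half-length plate and the other things on the bench where they are.

Things in the scene. Friction and masses are not known exactly. Their poses are not given: they have to be found in the camera images.
- fixture: Steel base plate of the fixture, 270 x 300 x 12 mm, fixed to the bench, in a different place each run. Origin: on the bench, under the centre of the lift table. x axis: the wedge's pushing direction (roughly away from the robot); y: towards the gauge post (18 mm thick, 176 mm high, at x 0, y +110 mm). The lock lever's pivot is at x +20, y -90 mm.
- stage_top (a point): Centre of the top face of the lift table, an aluminium plate 70 (x) x 110 (y) mm, 50 mm above the bench when down; axes as the fixture's. It rises 0.4 mm per mm of wedge push, at most 22 mm. Plates lie on it with their long side along its y.
- tab (a point): Middle of the top edge (85 mm up) of the wedge's upright push tab, 8 mm thick (x), 50 wide (y), 116 mm on the robot's side of the lift table's centre. Wedge slides 56 mm to +x, starts fully out, stays where left. Sliding takes a push of 9 to 10 N; when the top plate meets the foot 2.5 N more at once, then 0.5 N per mm.
- gauge_arm: The gauge's swing arm, a level bar 16 mm wide, 12 thick, reaching 122 mm from the post. Origin: on the post's axis at mid-thickness (102 to 126 mm up, set per run); x along the arm. Starts clear of the lift table, pointing away from the robot; swings clockwise from above by 1.5 to 2.1 rad to a stop where it points along the fixture's -y. Stays where left; about 2 N at its pin.
- gauge_pin (a point): Middle of the upright steel pin on the gauge arm, for pushing it round: 12 mm diameter, stands 34 mm above the arm's top face, 65 mm from the post's axis. This point is 23 mm above the bar's middle.
- foot_face (a point): Nominal underside of the gauge's sprung foot (14 mm round, 110 mm from the post's axis, 18 mm below the bar's middle). The true face is up to 2.5 mm higher or lower: a fine setting, not reported, that must be felt. The foot yields upward up to 4 mm: 6 N at first, 3 N more per mm. Light pressure means 2 to 14 N.
- lock_lever (a joint): Angle of the lock lever, rad: 0 to 0.3 at the start (unlocked), 1.4 at its stop (locked). At 0.2 it points along the fixture's -y. Turns anticlockwise seen from above, its pin swinging away from the robot; about 3 N at the pin, stays where left.
- lever_pin (a point): Middle of the upright pin at the lock lever's end: black, 12 mm diameter, from 40 to 70 mm above the bench, 55 mm from the lever's pivot axis.
- lever_pivot (a point): The lock lever's pivot axis, 55 mm above the bench.
- multimeter: Orange and black multimeter, 190 x 90 x 43 mm. Leave alone. Origin: centre of its underside.
- fan: Black square fan, 80 x 80 x 25 mm. Leave alone. Origin: centre of its underside.
- tin: Flat red tin, 70 mm across, 22 mm high. Leave alone. Origin: centre of its underside.
- terminal_1: Black terminal block, 50 x 22 x 18 mm. Leave alone. Origin: centre of its underside.
- terminal_2: Black terminal block, 50 x 22 x 18 mm. Leave alone. Origin: centre of its underside.
- tea_glass: Glass tumbler, 68 mm across, 90 mm high. Leave alone. Origin: centre of its underside.
- screwdriver: Screwdriver lying on the bench. Leave alone. Origin: centre of its underside.
- base_plate_mid (a point): Centre of the spacer plate that already lies on the lift table, brown laminate, 100 (x) x 50 (y) x 14 (z) mm, its long side crosswise to the wedge.
- thin_1_mid (a point): Centre of a thin full-length spacer plate, brown laminate, 100 (x) x 50 (y) x 14 (z) mm, 0.1 kg, flat on the bench. The two thin ones are alike.
- thin_2_mid (a point): Centre of a thin full-length spacer plate, brown laminate, 100 (x) x 50 (y) x 14 (z) mm, 0.1 kg, flat on the bench. The two thin ones are alike.
- thick_mid (a point): Centre of the thick full-length spacer plate, brown laminate, 100 (x) x 50 (y) x 28 (z) mm, 0.2 kg, flat on the bench.
- half_mid (a point): Centre of the half-length brown spacer, 50 x 50 x 28 mm. Not to be used or moved.
Things that resemble listed ones, but are neither listed nor needed, are in the scene too. Leave any green or pink look-alike of the part that bears base_plate_mid alone.

How it is judged:
By the outcome, as a careful person would: the job done as asked, in the order asked, and still so for the second after the job is handed in, with the robot touching nothing.
It also fails if it takes over 70 s, if anything falls off the work surface, if the arm or the gripper's body presses on something with over 40 N, if the wrist force passes 120 N, or if a joint passes its speed limit or range.

## Working session

There is one attempt and no reset: what is moved stays moved. The work goes in short steps, Python scripts to look and compute and a tool call to move; the robot and the scene stay as the last step left them, time stands still between calls to the robot, and variables do not carry over. Pictures are saved under pics/ and viewed, at most 10 in all, crops included, and the job is handed in when it is done.

Besides the shell and the picture viewer there is one more tool, called after ">>>" as a command line: name --argument value ..., lists and objects as JSON in quotes. servo_tool: Moves the arm, as the interface text tells. Its arguments: {"type":"object","properties":{"commands":{"type":"string"},"hand":{"type":"number"},"grip_force":{"type":"number"}},"required":["commands"]}

```bash
mkdir -p pics; ls; cat > h.py <<'E'
import numpy as np, cv2
from scipy.spatial.transform import Rotation as R
from cell import robot
def grab(n):
    c=robot.calibration(n); im,d=robot.camera(n); np.savez(f'{n}.npz',im=im,d=d,**{k:np.array(v) for k,v in c.items()}); return c,im,d
def load(n):
    z=np.load(f'{n}.npz'); return z,z['im'],z['d']
def cloud(c,d):
    v,u=np.mgrid[:d.shape[0],:d.shape[1]]
    X=np.stack([(u-c['cx'])/c['fx']*d,(v-c['cy'])/c['fy']*d,d],-1)
    M=R.from_rotvec(np.array(c['rvec']).ravel()).as_matrix()
    return (X-np.array(c['tvec']).ravel())@M   # world
E
python3 - <<'E'
from h import *
for n in ('top','side'):
    c,im,d=grab(n); cv2.imwrite(f'pics/{n}0.png',cv2.resize(im,(800,600))); print(n,c)
s=robot.state(); print(s)
E
```

```text
pics
top {'fx': 500.1657231848572, 'fy': 500.1657231848572, 'cx': 271.1601020740222, 'cy': 209.7460153176244, 'rvec': array([ 2.17328434, -2.21534384,  0.03668946]), 'tvec': array([0.05820958, 0.53835281, 1.59020557])}
side {'fx': 511.3100483581408, 'fy': 511.3100483581408, 'cx': 279.59631394867665, 'cy': 206.85814925409227, 'rvec': array([ 2.20215559, -0.2101107 ,  0.10814257]), 'tvec': array([-0.52779726,  0.18169714,  1.5259126 ])}
{'t': 0.1, 'joints': array([ 1.14530735,  0.60002291, -0.00253243,  1.60005238,  0.00179545,
        0.94288916, -0.07981963]), 'qd': array([-0.00030112, -0.00044674,  0.00095619, -0.00215419,  0.00178542,
       -0.00142261, -0.00097857]), 'joint_efforts': array([ 5.46456911e-03, -7.66551518e+01,  1.50247637e+00, -2.52935439e+01,
       -5.23059117e-02,  1.36073641e-02,  5.71931980e-05]), 'eef_pos': array([ 0.24760883, -0.68094381,  0.21786163]), 'tool_rot': array([-3.09263275e+00, -5.44916455e-01,  5.73603702e-04]), 'ft_force': array([-0.74503573, -0.70852206, -0.20507521]), 'torque': array([-0.05116367, -0.01945918, -0.03049548]), 'grip_force': 0.0, 'opening': 0.0927129666836525}
```

View pics/top0.png

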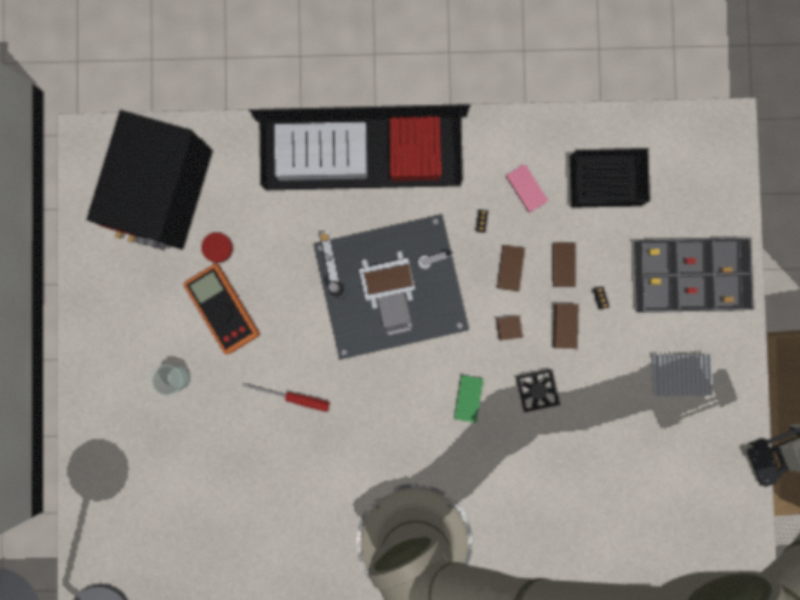

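View pics/side0.png

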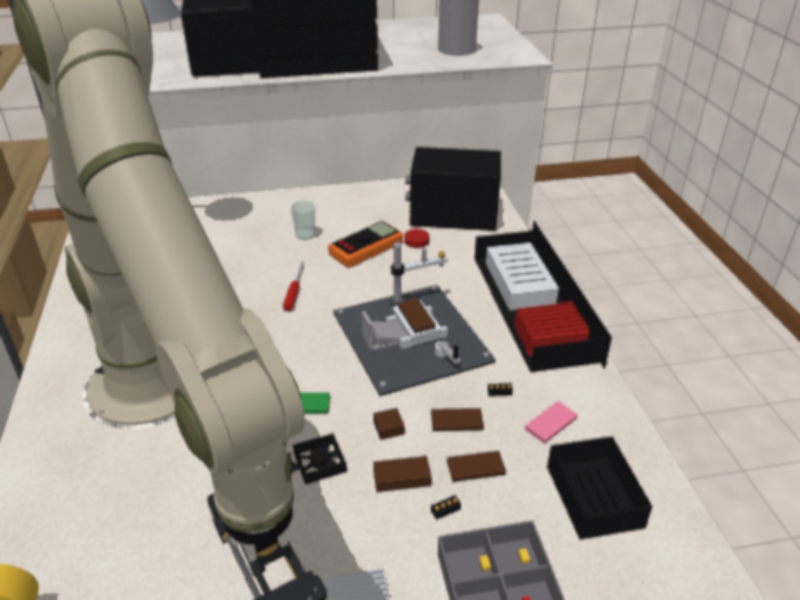

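The top picture shows the fixture at (390,285), with the gauge post at (335,288), its arm pointing away to (325,240), the lock lever from (425,262) to (447,254), and the tab at (397,328). The brown candidates are full-length plates at (511,267), (564,264) and (566,326), the half plate at (509,327), and the base plate at (388,279). The look-alikes are green at (468,398) and pink at (526,187). Next I'll measure heights and poses.

```bash
python3 - <<'E'
from h import *
for n in ('top','side'):
    c,im,d=load(n); P=cloud(c,d)
    hsv=cv2.cvtColor(im,cv2.COLOR_BGR2HSV)
    m=((hsv[...,0]<20)&(hsv[...,1]>90)&(hsv[...,2]<130)&(hsv[...,2]>25)).astype(np.uint8)
    N,L,st,ce=cv2.connectedComponentsWithStats(m)
    print(n)
    for i in range(1,N):
        if st[i,4]<150: continue
        q=P[L==i]; z=q[:,2]
        if not(0.3<np.median(q[:,0])<1.1): continue
        zt=np.percentile(z,80); top=q[np.abs(z-zt)<.006]
        r=cv2.minAreaRect((top[:,:2]*1000).astype(np.float32))
        print(ce[i].round(),st[i,4],'zt',zt.round(4),'med',np.median(z).round(4),'rect',np.round(r[0],1),np.round(r[1],1),round(r[2],1))
c,im,d=load('top'); P=cloud(c,d)
# height map over fixture
sel=(P[...,0]>.4)&(P[...,0]<.85)&(P[...,1]>-.15)&(P[...,1]<.3)
fp=sel&(P[...,2]>.006)&(P[...,2]<.018)&(im.max(2)<110)
q=P[fp]; r=cv2.minAreaRect((q[:,:2]*1000).astype(np.float32)); print('base',r, np.median(q[:,2]))
for lo,hi in ((.04,.075),(.075,.1),(.1,.14),(.14,.2)):
    s=sel&(P[...,2]>lo)&(P[...,2]<hi); N,L,st,ce=cv2.connectedComponentsWithStats(s.astype(np.uint8))
    for i in range(1,N):
        if st[i,4]>6:
            q=P[L==i]; r=cv2.minAreaRect((q[:,:2]*1000).astype(np.float32)); print(lo,hi,ce[i].round(),st[i,4],np.round(r[0]),np.round(r[1]),round(r[2]),'z',np.median(q[:,2]).round(4))
cv2.imwrite('pics/fixc.png',cv2.resize(im[145:255,215:335],None,fx=6,fy=5.4,interpolation=cv2.INTER_CUBIC))
E
```

```text
top
[290. 103.] 1495 zt 0.058 med 0.0536 rect [875.  -20.5] [131.4 109. ] 0.7
[152. 173.] 342 zt 0.0255 med 0.022 rect [662.7 424.2] [73.9 61.5] 46.2
[394. 185.] 384 zt 0.0173 med 0.0141 rect [ 610.8 -347.8] [43.4 90.4] 88.4
[357. 187.] 370 zt 0.0169 med 0.014 rect [ 605.9 -227.4] [42.2 90.4] 81.3
[271. 195.] 374 zt 0.067 med 0.0639 rect [582.5  46.5] [40.5 89.6] 10.5
[155. 220.] 239 zt 0.0423 med 0.0389 rect [527.2 420. ] [170.8  74. ] 30.0
[395. 228.] 403 zt 0.031 med 0.0281 rect [ 473.6 -344.3] [44.6 88.8] 87.6
[356. 229.] 156 zt 0.0308 med 0.0279 rect [ 471.6 -219. ] [38.3 42.3] 7.8
[549. 265.] 1146 zt -0.3366 med -0.3847 rect [  318.5 -1038.2] [ 12.  226.7] 89.6
side
[291. 220.] 306 zt 0.0671 med 0.0652 rect [580.5  43.6] [ 46.7 106.1] 11.4
[383. 230.] 751 zt 0.0581 med 0.0493 rect [869.6 -44.2] [150.5 144.6] 89.9
[272. 296.] 295 zt 0.0305 med 0.0281 rect [ 470.5 -225.7] [47.2 50.5] 4.8
[319. 293.] 462 zt 0.0169 med 0.0147 rect [ 605.9 -233.2] [48.4 94.3] 79.9
[333. 326.] 570 zt 0.0167 med 0.0147 rect [ 610.5 -353.3] [51.2 96.6] 86.3
[281. 331.] 730 zt 0.0303 med 0.0282 rect [ 472.6 -350.6] [50.2 96.6] 88.4
base ((632.4739990234375, 77.61651611328125), (429.0447082519531, 420.49932861328125), 3.962289333343506) 0.01165919358195229
0.04 0.075 [291. 117.] 464 [830. -21.] [ 41. 108.] 0 z 0.0539
0.04 0.075 [323. 119.] 40 [ 822. -120.] [ 6. 53.] 89 z 0.0671
0.04 0.075 [225. 117.] 699 [833. 189.] [ 34. 200.] 0 z 0.0523
0.04 0.075 [307. 179.] 57 [631. -65.] [14. 69.] 16 z 0.0431
0.04 0.075 [271. 195.] 782 [584.  47.] [ 70. 110.] 12 z 0.0617
0.04 0.075 [277. 224.] 141 [499.  30.] [33. 59.] 11 z 0.0444
0.075 0.1 [279. 231.] 41 [471.  23.] [ 7. 47.] 13 z 0.0849
0.1 0.14 [232. 185.] 237 [615. 161.] [135.  31.] 7 z 0.1166
0.14 0.2 [230. 179.] 15 [624. 167.] [9. 9.] 1 z 0.1513
0.14 0.2 [234. 200.] 36 [561. 154.] [15. 15.] 90 z 0.1751
```

View pics/fixc.png

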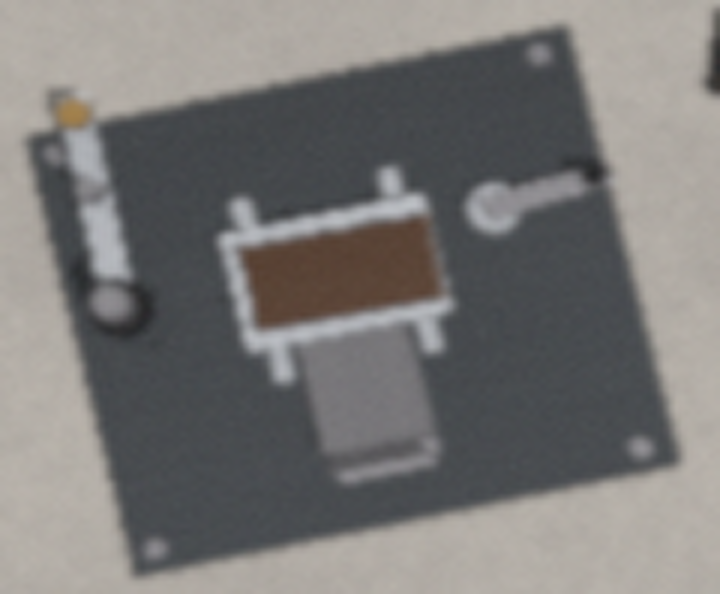

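The crop confirms the layout. The arm runs from the post (113,300) to the foot spring (72,112), with its pin at (92,188). The lever runs from (493,207) to (590,172), and the tab is at (388,465). By height the plates sort as thin at (511,267) and (564,264), and thick at (566,326). Next is the arm height.

```bash
python3 - <<'E'
from h import *
for n in ('top','side'):
    c,im,d=load(n); P=cloud(c,d)
    s=(P[...,0]>.54)&(P[...,0]<.72)&(P[...,1]>.11)&(P[...,1]<.21)&(P[...,2]>.085)&(P[...,2]<.18)
    q=P[s]; print(n,len(q)); 
    # distance along arm from post
    p0=np.array([.561,.154]); r=np.hypot(*(q[:,:2]-p0).T)
    for a in range(0,130,8):
        k=(r*1000>=a)&(r*1000<a+8)
        if k.sum(): z=q[k,2]; print(a,k.sum(),np.percentile(z,[5,25,50,75,95]).round(4), q[k,:2].mean(0).round(3))
    b=(P[...,2]>.005)&(P[...,2]<.02)&(im.max(2)<90)&(abs(P[...,0]-.58)<.2)&(abs(P[...,1]-.04)<.2)
    N,L,st,ce=cv2.connectedComponentsWithStats(b.astype(np.uint8)); i=1+np.argmax(st[1:,4])
    q=P[L==i]; r=cv2.minAreaRect((q[:,:2]*1000).astype(np.float32)); print('base',r,np.median(q[:,2]))
    s=(np.hypot(P[...,0]-.62,P[...,1]+.07)<.07)&(P[...,2]>.03)&(P[...,2]<.09); q=P[s]
    print('lever',len(q)); print(np.c_[q,im[s]][q[:,2]>.055].round(3)[::3])
E
```

```text
top 285
0 29 [0.1248 0.1698 0.1741 0.177  0.1784] [0.56  0.153]
8 57 [0.1089 0.1162 0.1181 0.1219 0.1722] [0.56  0.151]
16 18 [0.1119 0.1148 0.1165 0.1189 0.1196] [0.578 0.16 ]
24 13 [0.1104 0.1125 0.1151 0.1172 0.1187] [0.587 0.161]
32 16 [0.1108 0.1144 0.1157 0.1166 0.1231] [0.596 0.161]
40 14 [0.1075 0.1102 0.1125 0.1179 0.1198] [0.604 0.162]
48 16 [0.1089 0.1131 0.1155 0.1168 0.1195] [0.611 0.165]
56 19 [0.1106 0.1138 0.118  0.1348 0.1542] [0.62  0.165]
64 15 [0.1143 0.1228 0.1499 0.1518 0.1547] [0.627 0.166]
72 9 [0.114  0.1159 0.1176 0.1177 0.1193] [0.636 0.167]
80 17 [0.1091 0.1152 0.1163 0.1178 0.1221] [0.643 0.171]
88 12 [0.112  0.1137 0.1159 0.1177 0.1197] [0.651 0.172]
96 18 [0.1094 0.1115 0.115  0.1173 0.124 ] [0.659 0.174]
104 14 [0.1155 0.1222 0.1265 0.1281 0.1313] [0.667 0.174]
112 14 [0.1131 0.1247 0.1265 0.1288 0.1325] [0.674 0.175]
120 4 [0.1133 0.1164 0.1177 0.1185 0.1201] [0.68  0.176]
base ((570.8428344726562, 41.12080383300781), (264.4877014160156, 293.14117431640625), 11.747987747192383) 0.011827897447144149
lever 136
[[ 6.41e-01 -8.40e-02  7.70e-02  5.10e+01  
[... 1390 characters left out ...]
0e+01]
 [ 6.04e-01 -4.00e-03  6.40e-02  2.50e+01  3.90e+01  6.30e+01]
 [ 5.83e-01 -1.50e-02  6.00e-02  1.30e+02  1.28e+02  1.32e+02]
 [ 6.33e-01 -8.80e-02  7.30e-02  5.70e+01  5.40e+01  5.30e+01]
 [ 6.42e-01 -8.80e-02  7.10e-02  5.40e+01  5.10e+01  4.90e+01]
 [ 6.38e-01 -9.20e-02  7.20e-02  2.80e+01  2.70e+01  2.70e+01]
 [ 6.36e-01 -9.00e-02  6.60e-02  2.80e+01  2.70e+01  2.70e+01]
 [ 6.32e-01 -9.40e-02  6.70e-02  7.70e+01  7.40e+01  7.60e+01]
 [ 6.41e-01 -9.20e-02  6.40e-02  3.90e+01  3.70e+01  3.50e+01]
 [ 6.37e-01 -9.70e-02  6.50e-02  2.20e+01  2.00e+01  2.00e+01]
 [ 6.36e-01 -9.20e-02  5.60e-02  3.20e+01  3.10e+01  3.20e+01]
 [ 6.32e-01 -9.50e-02  5.60e-02  7.10e+01  6.80e+01  7.00e+01]]
```

The arm's mid height is about 0.111, so the foot is at about 0.093. A thin plate brings the stack to 78 mm and needs about 15 mm of lift. A thick one would reach 92 mm, already at the foot, so I'll use thin. Of the two thin plates I'll take the nearer one at (606,-230), top pixel (511,267).

>>> servo_tool --commands "4.1 -2.5 0 0 0 0;4.1 -2.5 0 0 0 0;4.1 -2.5 0 0 0 0;4.1 -2.5 0 0 0 0;4.1 -2.5 0 0 0 0;4.1 -2.5 0 0 0 0;4.1 -2.5 0 0 0 0;4.1 -2.5 0 0 0 0;4.1 -2.5 0 0 0 0;4.1 -2.5 0 0 0 0" --hand -1

```text
t: 1.1
eef_pos: [0.5484, -0.3045, 0.2184]
tool_rot: [-3.094, -0.545, 0.001]
ft_force: [0.7, -0.3, -0.1]
opening: 0.0931
grip_force: 0.0
```

>>> servo_tool --commands "4.1 -2.5 0 0 0 0;4.1 -2.5 0 0 0 0;0 0 1 0 0 0.125;0 0 1 0 0 0.125;0 0 1 0 0 0.125;0 0 1 0 0 0.125;0 0 0 0 0 0"

```text
t: 1.8
eef_pos: [0.6068, -0.2306, 0.177]
tool_rot: [-3.132, 0.239, 0.005]
ft_force: [-0.5, -0.7, 0.6]
opening: 0.093
grip_force: 0.0
```

```bash
cat >> h.py <<'E'
def wcloud(c,d):
    v,u=np.mgrid[:d.shape[0],:d.shape[1]]
    x=(u-c['cx'])/c['fx'];y=(v-c['cy'])/c['fy'];r=np.hypot(x,y)+1e-9;t=np.tan(r)
    X=np.stack([x/r*t*d,y/r*t*d,d],-1)
    M=R.from_rotvec(np.array(c['rvec']).ravel()).as_matrix()
    return (X-np.array(c['tvec']).ravel())@M
def st():
    s=robot.state(); M=R.from_rotvec(s['tool_rot']).as_matrix()
    print('t',round(s['t'],2),'pos',s['eef_pos'].round(4),'yaw_y',np.degrees(np.arctan2(M[1,1],M[0,1])).round(2),'zax',M[:,2].round(3),'F',s['ft_force'].round(2),'open',round(s['opening'],4),'grip',round(s['grip_force'],1)); return s,M
def totool(dw,M):
    print('tool shift cm',(M.T@np.array(dw)*100).round(2))
E
python3 - <<'E'
from h import *
s,M=st(); c,im,d=grab('wrist'); P=wcloud(c,d)
hsv=cv2.cvtColor(im,cv2.COLOR_BGR2HSV)
m=((hsv[...,0]<20)&(hsv[...,1]>90)&(hsv[...,2]<130)&(hsv[...,2]>25)&(d>0)).astype(np.uint8)
N,L,sta,ce=cv2.connectedComponentsWithStats(m)
for i in range(1,N):
    if sta[i,4]<300: continue
    q=P[L==i]; z=q[:,2]; zt=np.percentile(z,80); top=q[np.abs(z-zt)<.004]
    r=cv2.minAreaRect((top[:,:2]*1000).astype(np.float32)); print(ce[i].round(),sta[i,4],zt.round(4),np.round(r[0],1),np.round(r[1],1),round(r[2],1))
cv2.imwrite('pics/w1.png',im)
E
```

```text
t 1.8 pos [ 0.6068 -0.2306  0.177 ] yaw_y -98.74 zax [-0.003  0.    -1.   ] F [-0.53 -0.68  0.57] open 0.093 grip 0.0
[73. 33.] 3497 0.0571 [844.4 -24.6] [107.9  80.3] 84.1
[393. 171.] 3819 0.0148 [ 611.9 -348.8] [48.8 97.7] 88.7
[283. 194.] 3916 0.015 [ 606.4 -230.2] [47.7 98.3] 81.2
[ 65. 241.] 627 0.0652 [607.5  26.3] [67.3 24.3] 80.5
[296. 325.] 343 0.0289 [ 456.8 -223.9] [18.2 46.8] 4.8
```

View pics/w1.png

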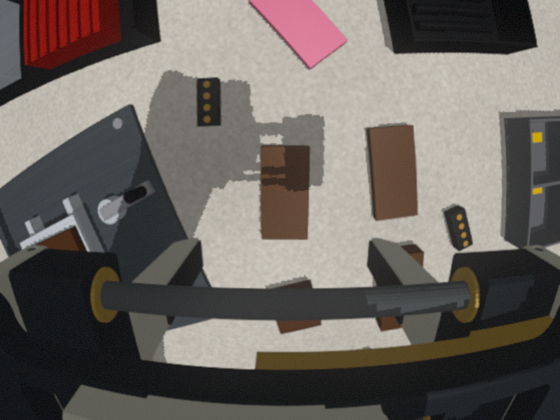

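The wrist view shows the chosen thin plate at (285,192), lying between the finger axes and aligned with the tool, with its top 15 mm high. Grasping it.

>>> servo_tool --commands "0 0 4 0 0 0;0 0 4 0 0 0;0 0 4 0 0 0;0 0 3 0 0 0;0 0 1.5 0 0 0;0 0 0.8 0 0 0;0 0 0 0 0 0"

```text
t: 2.55
eef_pos: [0.6078, -0.2314, 0.0056]
tool_rot: [-3.133, 0.236, 0.0]
ft_force: [-0.4, 0.1, 0.2]
opening: 0.0933
grip_force: 0.0
```

>>> servo_tool --commands "0 0 0 0 0 0;0 0 0 0 0 0;0 0 0 0 0 0;0 0 0 0 0 0;0 0 0 0 0 0;0 0 0 0 0 0;0 0 0 0 0 0;0 0 0 0 0 0" --hand 1 --grip_force 25

```text
t: 3.35
eef_pos: [0.6077, -0.2312, 0.0058]
tool_rot: [-3.133, 0.237, -0.0]
ft_force: [-0.4, -0.2, 4.0]
opening: 0.0495
grip_force: 25.0
```

>>> servo_tool --commands "0 0 -3 0 0 0;0 0 -5 0 0 0;0 0 -5 0 0 0;-1.1 -4.5 0 0 0 0;-1.1 -4.5 0 0 0 0;-1.1 -4.5 0 0 0 0;-1.1 -4.5 0 0 0 0;-1.1 -4.5 0 0 0 0;-1.1 -4.5 0 0 0 0;0 0 0 0 0 -0.147"

```text
t: 4.35
eef_pos: [0.5819, 0.0552, 0.1351]
tool_rot: [-3.138, -0.012, 0.002]
ft_force: [-0.6, -0.4, -0.5]
opening: 0.0497
grip_force: 25.0
```

>>> servo_tool --commands "0 0 0 0 0 -0.148;0 0 0 0 0 -0.148;0 0 0 0 0 -0.148;0 0 0 0 0 -0.148;0 0 0 0 0 -0.148;0 0 0 0 0 -0.148;0 0 0 0 0 -0.148;0 0 0 0 0 -0.148;0 0 0 0 0 -0.148;0 0 0 0 0 -0.148"

```text
t: 5.35
eef_pos: [0.5828, 0.0454, 0.1353]
tool_rot: [-2.318, -2.12, 0.001]
ft_force: [0.5, -0.2, -1.5]
opening: 0.0496
grip_force: 25.0
```

>>> servo_tool --commands "0 0 0 0 0 -0.148;0 0 0 0 0 -0.148;0 0 0 0 0 0;0 0 0 0 0 0"

```text
t: 5.75
eef_pos: [0.5829, 0.0453, 0.1353]
tool_rot: [-1.993, -2.428, 0.0]
ft_force: [-0.2, -0.5, -1.3]
opening: 0.0497
grip_force: 25.0
```

```bash
python3 - <<'E'
from h import *
s,M=st(); c,im,d=grab('wrist'); P=wcloud(c,d)
cv2.imwrite('pics/w2.png',im)
for lo,hi in ((.044,.054),(.058,.07),(.008,.018)):
    m=(P[...,2]>lo)&(P[...,2]<hi)&(d>0)&(abs(P[...,0]-.57)<.25)&(abs(P[...,1]-.04)<.25)
    N,L,sta,ce=cv2.connectedComponentsWithStats(m.astype(np.uint8))
    for i in range(1,N):
        if sta[i,4]<150: continue
        q=P[L==i]; r=cv2.minAreaRect((q[:,:2]*1000).astype(np.float32)); print(lo,ce[i].round(),sta[i,4],np.median(q[:,2]).round(4),np.round(r[0],1),np.round(r[1],1),round(r[2],1))
E
```

```text
t 5.75 pos [0.5829 0.0453 0.1353] yaw_y 11.25 zax [-0.001  0.    -1.   ] F [-0.16 -0.49 -1.35] open 0.0497 grip 25.0
0.044 [545. 123.] 1369 0.0498 [817.6 189.7] [  4.9 199.2] 0.0
0.044 [287. 149.] 1262 0.0503 [574.4  93. ] [70.2 19.5] 11.9
0.044 [174. 208.] 1012 0.0464 [491.5  29.1] [16.7 60.9] 10.0
0.044 [154. 207.] 265 0.0491 [473.6  26.1] [ 5.9 49.2] 17.0
0.058 [286. 158.] 844 0.0643 [574.9  90. ] [50.  9.] 10.2
0.058 [147. 213.] 376 0.0644 [473.7  25.9] [ 6.2 49.5] 17.4
0.008 [523. 121.] 973 0.0132 [817.1 189.7] [199.1   4.4] 89.9
0.008 [280. 129.] 33447 0.0124 [560.1  88.1] [299.7 193.5] 1.2
0.008 [181. 248.] 1133 0.0122 [498.5 -23.4] [101.1  42.3] 8.0
0.008 [231. 329.] 399 0.012 [ 558.3 -101.8] [43.7 26.7] 10.4
0.008 [338. 329.] 398 0.0121 [667.8 -79.3] [29.3 25.6] 10.2
```

View pics/w2.png

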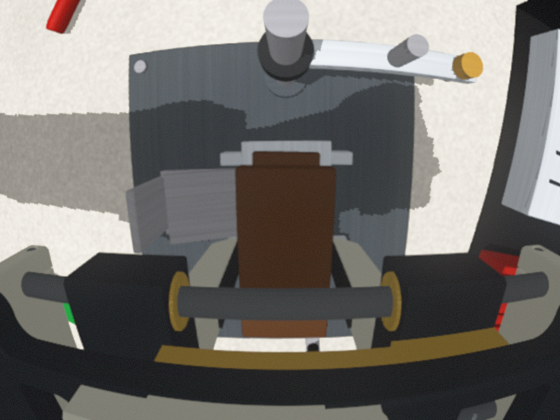

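The wrist view shows the held plate at (285,250) square over the base plate, with the stage edge at (287,150), the tab at left and the gauge arm clear at the top. I'll correct by about 3 mm and lower.

>>> servo_tool --commands "0.3 0.14 1.5 0 0 -0.008;0 0 2 0 0 0;0 0 1.5 0 0 0;0 0 0.8 0 0 0;0 0 0.4 0 0 0;0 0 0.2 0 0 0;0 0 0 0 0 0;0 0 0 0 0 0"

```text
t: 6.6
eef_pos: [0.5841, 0.0489, 0.0721]
tool_rot: [1.977, 2.44, 0.001]
ft_force: [-0.3, -0.3, -0.4]
opening: 0.0496
grip_force: 25.0
```

```bash
python3 - <<'E'
from h import *
st()
E
```

```text
t 6.6 pos [0.5841 0.0489 0.0721] yaw_y 11.96 zax [ 0.001  0.    -1.   ] F [-0.34 -0.3  -0.44] open 0.0496 grip 25.0
```

>>> servo_tool --commands "0 0 0.12 0 0 0;0 0 0.06 0 0 0;0 0 0.04 0 0 0;0 0 0 0 0 0"

```text
t: 7.0
eef_pos: [0.5839, 0.0487, 0.0697]
tool_rot: [1.978, 2.441, 0.0]
ft_force: [-1.0, 0.9, 3.6]
opening: 0.05
grip_force: 25.0
```

>>> servo_tool --commands "0 0 0 0 0 0;0 0 0 0 0 0;0 0 0 0 0 0;0 0 0 0 0 0;0 0 0 0 0 0;0 0 -2 0 0 0;0 0 -5 0 0 0;0 0 -5 0 0 0;0 0 -3 0 0 0;0 0 0 0 0 0" --hand -1

```text
t: 8.0
eef_pos: [0.5859, 0.0494, 0.2239]
tool_rot: [1.975, 2.437, 0.008]
ft_force: [-0.3, -0.2, -0.2]
opening: 0.0928
grip_force: 0.0
```

```bash
python3 - <<'E'
from h import *
s,M=st(); c,im,d=grab('wrist'); P=wcloud(c,d)
cv2.imwrite('pics/w3.png',im)
def rc(name,m,mn=150):
    N,L,sta,ce=cv2.connectedComponentsWithStats(m.astype(np.uint8))
    for i in range(1,N):
        if sta[i,4]<mn: continue
        q=P[L==i]; r=cv2.minAreaRect((q[:,:2]*1000).astype(np.float32)); print(name,ce[i].round(),sta[i,4],np.median(q[:,2]).round(4),np.round(r[0],1),np.round(r[1],1),round(r[2],1))
near=(d>0)&(np.hypot(P[...,0]-.584,P[...,1]-.047)<.14)
z=P[...,2]
rc('plate',near&(z>.073)&(z<.083)); rc('base',near&(z>.059)&(z<.069),40); rc('stage',near&(z>.045)&(z<.055))
rc('armhi',(d>0)&(z>.10)&(z<.19)&(np.hypot(P[...,0]-.6,P[...,1]-.16)<.13),30)
E
```

```text
t 8.0 pos [0.5859 0.0494 0.2239] yaw_y 11.96 zax [ 0.007  0.001 -1.   ] F [-0.3  -0.22 -0.18] open 0.0928 grip 0.0
plate [281. 196.] 5000 0.0783 [584.   47.2] [ 50.2 100.2] 11.5
plate [172. 198.] 164 0.0779 [473.9  26.4] [ 5.4 48.9] 17.6
base [176. 193.] 137 0.0641 [473.7  25.8] [ 5.7 49.5] 16.8
stage [281. 180.] 1786 0.0502 [583.4  48.6] [ 70.7 110. ] 11.4
stage [194. 190.] 499 0.0468 [489.8  28.9] [14.3 61.1] 11.3
armhi [332.  81.] 3781 0.1181 [613.4 165.4] [137.9  26.3] 13.3
```

View pics/w3.png

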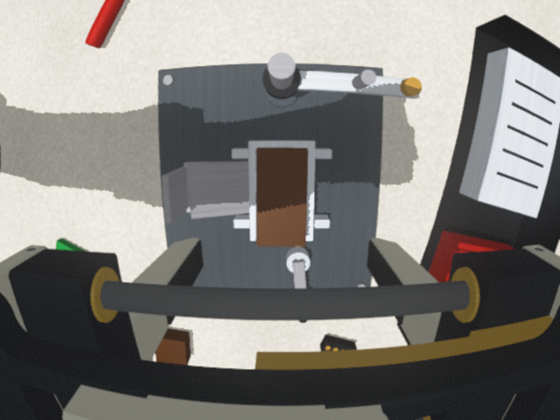

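The view shows the plate squarely on the stack at (283,197), centred within 1.5 mm and 0.1° of the stage. The gauge pin is at (366,77). Next I'll close the fingers and drop them behind the pin on its outer side.

>>> servo_tool --commands "3.4 1.6 0 0 0 0;3.4 1.6 0 0 0 0;3.4 1.6 0 0 0 0;3.4 1.6 0 0 0 0;0 0 0 0 0 0;0 0 4 0 0 0;0 0 3 0 0 0;0 0 2 0 0 0;0 0 0.9 0 0 0;0 0 0 0 0 0" --hand 1

```text
t: 9.05
eef_pos: [0.6171, 0.1944, 0.1184]
tool_rot: [-1.976, -2.44, 0.005]
ft_force: [-0.3, 0.0, -0.6]
opening: 0.0177
grip_force: 0.0
```

>>> servo_tool --commands "-0.5 0 0 0 0 0;-0.4 0 0 0 0 0;-0.3 0 0 0 0 0;-0.2 0 0 0 0 0;0 0 0 0 0 0"

```text
t: 9.55
eef_pos: [0.6216, 0.1813, 0.121]
tool_rot: [1.978, 2.44, 0.002]
ft_force: [0.3, 0.4, -0.0]
opening: 0.0004
grip_force: 0.1
```

```bash
python3 - <<'E'
from h import *
s,M=st(); c,im,d=grab('wrist'); P=wcloud(c,d); z=P[...,2]
q=P[(d>0)&(z>.135)&(z<.155)&(np.hypot(P[...,0]-.626,P[...,1]-.166)<.016)]; print(len(q),q.mean(0).round(4), np.ptp(q,axis=0).round(4))
cv2.imwrite('pics/w4.png',im)
E
```

```text
t 9.55 pos [0.6216 0.1813 0.121 ] yaw_y 11.95 zax [ 0.001  0.    -1.   ] F [ 0.27  0.41 -0.03] open 0.0004 grip 0.1
28 [0.6221 0.1779 0.1472] [0.0017 0.0061 0.0038]
```

View pics/w4.png

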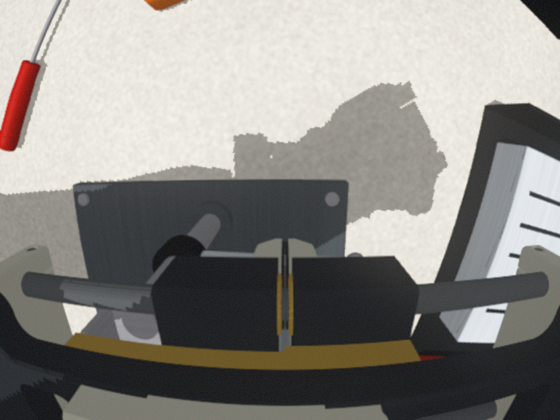

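The fingers hide the pin; the post is at (205,240) and there's no contact yet. I'll raise slightly and advance until contact.

>>> servo_tool --commands "0 0 -0.5 0 0 0.03;-0.3 0.1 0 0 0 0;-0.3 0 0 0 0 0;-0.3 0 0 0 0 0;0 0 0 0 0 0"

```text
t: 10.1
eef_pos: [0.6239, 0.1721, 0.1254]
tool_rot: [2.014, 2.41, -0.0]
ft_force: [-0.4, 0.3, -0.0]
opening: 0.0002
grip_force: 0.4
```

>>> servo_tool --commands "-0.5 0 0 0 0 0.08;-0.78 0.02 0 0 0 0.12;-0.78 0.02 0 0 0 0.12;-0.78 0.02 0 0 0 0.12;-0.78 0.02 0 0 0 0.12"

```text
t: 10.6
eef_pos: [0.6231, 0.1368, 0.1253]
tool_rot: [-2.606, -1.754, -0.001]
ft_force: [-0.8, 2.5, 0.4]
opening: 0.0011
grip_force: 1.0
```

```bash
python3 - <<'E'
from h import *
s,M=st(); p=s['eef_pos'][:2]-[.5615,.155]; print('finger polar',np.hypot(*p).round(4),np.degrees(np.arctan2(p[1],p[0])).round(1))
c,im,d=grab('top'); P=cloud(c,d); z=P[...,2]
rr=np.hypot(P[...,0]-.5615,P[...,1]-.155)
q=P[(z>.105)&(z<.135)&(rr>.095)&(rr<.125)]-[.5615,.155,0]; print(len(q),np.degrees(np.arctan2(q[:,1],q[:,0])).round(0))
E
```

```text
t 10.6 pos [0.6231 0.1368 0.1253] yaw_y -22.11 zax [ 0.  0. -1.] F [-0.83  2.47  0.42] open 0.0011 grip 1.0
finger polar 0.0643 -16.4
2 [-32. -33.]
```

The pin is being driven: 2.5 N, with the arm at about -30°. Continuing.

>>> servo_tool --commands "-0.78 0.02 0 0 0 0.12;-0.78 0.02 0 0 0 0.12;-0.78 0.02 0 0 0 0.12;-0.78 0.02 0 0 0 0.12;-0.6 0.02 0 0 0 0.1;-0.4 0.01 0 0 0 0.06;0 0 0 0 0 0"

```text
t: 11.35
eef_pos: [0.5992, 0.1037, 0.1254]
tool_rot: [3.023, 0.854, -0.001]
ft_force: [0.0, -0.5, -0.2]
opening: 0.0005
grip_force: 0.1
```

```bash
python3 - <<'E'
from h import *
s,M=st(); p=s['eef_pos'][:2]-[.5615,.155]; print('finger polar',np.hypot(*p).round(4),np.degrees(np.arctan2(p[1],p[0])).round(1))
E
```

```text
t 11.35 pos [0.5992 0.1037 0.1254] yaw_y -58.43 zax [-0.    -0.001 -1.   ] F [ 0.   -0.51 -0.21] open 0.0005 grip 0.1
finger polar 0.0637 -53.7
```

>>> servo_tool --commands "-0.4 0.01 0 0 0 0.06;-0.4 0.01 0 0 0 0.06;-0.3 0.01 0 0 0 0.05;0 0 0 0 0 0"

```text
t: 11.75
eef_pos: [0.5901, 0.0982, 0.1254]
tool_rot: [3.084, 0.596, -0.0]
ft_force: [1.3, -0.8, 0.4]
opening: 0.0009
grip_force: 0.3
```

>>> servo_tool --commands "-0.2 0 0 0 0 0.02;-0.1 0 0 0 0 0.02"

```text
t: 11.95
eef_pos: [0.5878, 0.0972, 0.1255]
tool_rot: [3.096, 0.532, 0.002]
ft_force: [5.0, -0.3, -0.4]
opening: 0.0009
grip_force: 1.9
```

```bash
python3 - <<'E'
from h import *
s,M=st(); p=s['eef_pos'][:2]-[.5615,.155]; print('finger polar',np.hypot(*p).round(4),np.degrees(np.arctan2(p[1],p[0])).round(1))
E
```

```text
t 11.95 pos [0.5878 0.0972 0.1255] yaw_y -70.52 zax [ 0.001  0.    -1.   ] F [ 5.05 -0.27 -0.37] open 0.0009 grip 1.9
finger polar 0.0635 -65.5
```

>>> servo_tool --commands "-0.15 0 0 0 0 0;-0.1 0 0 0 0 0;0 0 0 0 0 0"

```text
t: 12.25
eef_pos: [0.5869, 0.0971, 0.1259]
tool_rot: [-3.096, -0.533, -0.007]
ft_force: [7.8, 1.3, -1.7]
opening: 0.0004
grip_force: 3.5
```

The force holds at the stop. I'll retreat, go behind the tab, and check the arm angle on the way.

>>> servo_tool --commands "1.5 0 0 0 0 0;1.5 0 0 0 0 0;0 0 -5 0 0 0.07;0 0 -5 0 0 0.07;-4.8 1.3 0 0 0 0;-4.8 1.3 0 0 0 0;-4.8 1.3 0 0 0 0;-4.8 1.3 0 0 0 0;0 0 0 0 0 0"

```text
t: 13.15
eef_pos: [0.4278, 0.0144, 0.225]
tool_rot: [3.125, 0.31, -0.01]
ft_force: [0.6, -0.2, -0.1]
opening: 0.0005
grip_force: 0.0
```

```bash
python3 - <<'E'
from h import *
s,M=st()
O=np.array([.5835,.048]);th=np.radians(11.5)
for n in ('top','side'):
    c,im,d=grab(n); P=cloud(c,d); z=P[...,2]
    m=(z>.105)&(z<.135)&(np.hypot(P[...,0]-.57,P[...,1]-.09)<.075)
    q=P[m][:,:2]; vx,vy,x0,y0=cv2.fitLine((q*1000).astype(np.float32),cv2.DIST_HUBER,0,.01,.01).ravel()
    print(n,len(q),'arm line deg',np.degrees(np.arctan2(vy,vx)).round(1))
    m=(z>.135)&(z<.16)&(np.hypot(P[...,0]-.575,P[...,1]-.09)<.04); print('pin',P[m].mean(0).round(4),m.sum())
p=s['eef_pos'][:2]-O; print('fix xy',(p@np.array([np.cos(th),np.sin(th)])).round(4),(p@np.array([-np.sin(th),np.cos(th)])).round(4))
E
```

```text
t 13.15 pos [0.4278 0.0144 0.225 ] yaw_y -78.67 zax [-0.006 -0.002 -1.   ] F [ 0.59 -0.24 -0.14] open 0.0005 grip 0.0
top 224 arm line deg -76.2
pin [0.5755 0.0917 0.1489] 14
side 218 arm line deg -75.7
pin [0.5734 0.0892 0.1453] 23
fix xy -0.1592 -0.0019
```

>>> servo_tool --commands "0.5 0 3 0 0 0;0 0 4 0 0 0;0 0 4 0 0 0;0 0 3 0 0 0;0 0 1.5 0 0 0;0 0 0.5 0 0 0;0 0 0 0 0 0"

```text
t: 13.95
eef_pos: [0.4405, 0.019, 0.0646]
tool_rot: [-3.126, -0.315, 0.002]
ft_force: [-0.3, 0.1, 0.1]
opening: 0.0006
grip_force: 0.0
```

>>> servo_tool --commands "0.5 0 0 0 0 0;0.5 0 0 0 0 0;0.3 0 0 0 0 0;0.2 0 0 0 0 0;0 0 0 0 0 0"

```text
t: 14.45
eef_pos: [0.4553, 0.0215, 0.0658]
tool_rot: [-3.126, -0.313, -0.002]
ft_force: [0.4, 0.2, -0.5]
opening: 0.0005
grip_force: 0.0
```

>>> servo_tool --commands "0.2 0 0 0 0 0;0.2 0 0 0 0 0;0.2 0 0 0 0 0;0.2 0 0 0 0 0;0.2 0 0 0 0 0"

```text
t: 14.95
eef_pos: [0.4604, 0.0225, 0.0651]
tool_rot: [3.125, 0.313, -0.012]
ft_force: [-9.8, -1.3, 8.4]
opening: 0.0007
grip_force: 5.1
```

>>> servo_tool --commands "0.3 0 0 0 0 0;0.3 0 0 0 0 0;0.3 0 0 0 0 0;0.15 0 0 0 0 0;0.1 0 0 0 0 0;0.1 0 0 0 0 0"

```text
t: 15.55
eef_pos: [0.4727, 0.0251, 0.0651]
tool_rot: [3.125, 0.313, -0.012]
ft_force: [-10.3, -1.6, 9.1]
opening: 0.0007
grip_force: 5.0
```

>>> servo_tool --commands "0.1 0 0 0 0 0;0.1 0 0 0 0 0;0.1 0 0 0 0 0"

```text
t: 15.85
eef_pos: [0.4756, 0.0257, 0.0651]
tool_rot: [3.125, 0.313, -0.012]
ft_force: [-10.2, -1.2, 8.9]
opening: 0.0002
grip_force: 5.0
```

>>> servo_tool --commands "0.1 0 -0.1 0 0 0;0.1 0 -0.1 0 0 0;0.1 0 0 0 0 0;0.1 0 0 0 0 0;0.1 0 0 0 0 0;0.1 0 0 0 0 0"

```text
t: 16.45
eef_pos: [0.4804, 0.0266, 0.0662]
tool_rot: [3.125, 0.313, -0.016]
ft_force: [-9.7, -1.0, -3.5]
opening: 0.0003
grip_force: 5.0
```

>>> servo_tool --commands "0.1 0 0 0 0 0;0.1 0 0 0 0 0;0.1 0 0 0 0 0"

```text
t: 16.75
eef_pos: [0.4834, 0.0273, 0.0662]
tool_rot: [3.125, 0.313, -0.016]
ft_force: [-10.3, -1.7, -3.6]
opening: 0.0003
grip_force: 5.0
```

>>> servo_tool --commands "0.1 0 0.03 0 0 0;0.1 0 0 0 0 0;0.1 0 0 0 0 0"

```text
t: 17.05
eef_pos: [0.4867, 0.0279, 0.0662]
tool_rot: [3.125, 0.313, -0.015]
ft_force: [-9.3, -1.8, 0.6]
opening: 0.0003
grip_force: 5.0
```

>>> servo_tool --commands "0.1 0 0 0 0 0;0.1 0 0 0 0 0"

```text
t: 17.25
eef_pos: [0.4886, 0.0284, 0.0662]
tool_rot: [3.125, 0.313, -0.015]
ft_force: [-9.6, -2.2, -0.2]
opening: 0.0006
grip_force: 5.0
```

>>> servo_tool --commands "0.1 0 0 0 0 0;0.1 0 0 0 0 0"

```text
t: 17.45
eef_pos: [0.4906, 0.0287, 0.0662]
tool_rot: [3.125, 0.313, -0.015]
ft_force: [-10.4, -0.8, 0.9]
opening: 0.0003
grip_force: 5.0
```

```bash
python3 - <<'E'
from h import *
s,M=st()
c,im,d=grab('side'); P=cloud(c,d); z=P[...,2]
m=(z>.07)&(z<.105)&(np.hypot(P[...,0]-.60,P[...,1]-.02)<.05)&(im[...,2]>im[...,0]+8); print('stack top z',np.percentile(z[m],[50,75,90]).round(4),m.sum())
E
```

```text
t 17.45 pos [0.4906 0.0287 0.0662] yaw_y -78.55 zax [-0.009 -0.002 -1.   ] F [-10.38  -0.75   0.87] open 0.0003 grip 5.0
stack top z [0.0909 0.0937 0.0953] 315
```

>>> servo_tool --commands "0.1 0 0 0 0 0"

```text
t: 17.6
eef_pos: [0.4915, 0.029, 0.0662]
tool_rot: [3.125, 0.313, -0.015]
ft_force: [-9.8, -1.4, 0.8]
opening: 0.0005
grip_force: 5.0
```

>>> servo_tool --commands "0.1 0 0 0 0 0"

```text
t: 17.7
eef_pos: [0.4925, 0.0292, 0.0662]
tool_rot: [3.125, 0.313, -0.015]
ft_force: [-10.2, -1.4, 1.3]
opening: 0.0005
grip_force: 5.0
```

>>> servo_tool --commands "0.1 0 0 0 0 0"

```text
t: 17.8
eef_pos: [0.4935, 0.0294, 0.0662]
tool_rot: [3.125, 0.313, -0.015]
ft_force: [-10.3, -2.4, 1.1]
opening: 0.0005
grip_force: 5.2
```

>>> servo_tool --commands "0.1 0 0 0 0 0"

```text
t: 17.9
eef_pos: [0.4944, 0.0295, 0.0662]
tool_rot: [3.125, 0.313, -0.015]
ft_force: [-10.5, -2.1, 1.6]
opening: 0.0006
grip_force: 5.3
```

>>> servo_tool --commands "0.1 0 0 0 0 0"

```text
t: 18.0
eef_pos: [0.4952, 0.0297, 0.0662]
tool_rot: [3.125, 0.313, -0.015]
ft_force: [-11.6, -1.1, 2.2]
opening: 0.0004
grip_force: 5.5
```

>>> servo_tool --commands "0.1 0 0 0 0 0"

```text
t: 18.1
eef_pos: [0.4961, 0.0299, 0.0662]
tool_rot: [3.125, 0.313, -0.016]
ft_force: [-10.6, -2.0, 2.7]
opening: 0.0007
grip_force: 5.6
```

>>> servo_tool --commands "0.1 0 0 0 0 0"

```text
t: 18.2
eef_pos: [0.497, 0.0301, 0.0662]
tool_rot: [3.125, 0.313, -0.016]
ft_force: [-10.9, -1.5, 2.6]
opening: 0.0005
grip_force: 5.8
```

```bash
python3 - <<'E'
from h import *
s,M=st(); print(s['joint_efforts'].round(2))
c,im,d=grab('side'); P=cloud(c,d); z=P[...,2]
m=(z>.07)&(z<.105)&(np.hypot(P[...,0]-.60,P[...,1]-.02)<.05)&(im[...,2]>im[...,0]+8); print('stack top z',np.percentile(z[m],[50,75,90]).round(4),m.sum())
u,v=262,180
cv2.imwrite('pics/s5.png',cv2.resize(im[160:250,235:345],(770,600),interpolation=cv2.INTER_CUBIC))
s,M=st()
E
```

```text
t 18.2 pos [0.497  0.0301 0.0662] yaw_y -78.55 zax [-0.01  -0.002 -1.   ] F [-10.86  -1.48   2.64] open 0.0005 grip 5.8
[-3.000e-01 -6.087e+01  1.660e+00 -1.816e+01 -2.000e-02 -3.780e+00
 -8.000e-02]
stack top z [0.0931 0.0958 0.0974] 301
t 18.25 pos [0.4971 0.0301 0.0662] yaw_y -78.55 zax [-0.01  -0.002 -1.   ] F [-10.21  -0.9    2.59] open 0.0003 grip 5.6
```

View pics/s5.png

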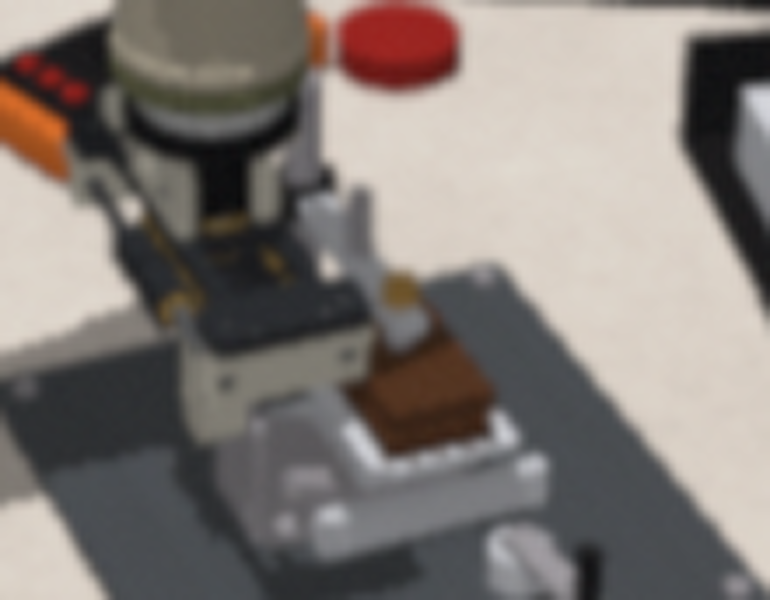

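>>> servo_tool --commands "0.1 0 0 0 0 0"

```text
t: 18.35
eef_pos: [0.4977, 0.0303, 0.0662]
tool_rot: [3.125, 0.313, -0.016]
ft_force: [-11.5, -0.8, 3.3]
opening: 0.0004
grip_force: 5.9
```

>>> servo_tool --commands "0.1 0 0 0 0 0"

```text
t: 18.45
eef_pos: [0.4987, 0.0304, 0.0662]
tool_rot: [3.125, 0.313, -0.017]
ft_force: [-12.3, -1.1, 3.2]
opening: 0.0005
grip_force: 6.1
```

The crop shows the arm with its orange cap at (400,290), and the foot close to the plate top at (405,330). The push force is rising only gradually, so I'll average readings and compare the cap height with the earlier frame.

```bash
python3 - <<'E'
from h import *
def meas(c,im,d):
    P=cloud(c,d); z=P[...,2]
    rr=np.hypot(P[...,0]-.5835,P[...,1]-.048)
    hsv=cv2.cvtColor(im,cv2.COLOR_BGR2HSV)
    cap=(rr<.02)&(hsv[...,0]>8)&(hsv[...,0]<30)&(hsv[...,1]>100)&(hsv[...,2]>110)&(z>.118)
    u=np.array([.199,-.98]); dx=P[...,:2]-[.5615,.155]; al=dx@u; ac=dx@np.array([.98,.199])
    arm=(al>.02)&(al<.095)&(abs(ac)<.006)&(z>.108)&(z<.124)&~((al>.05)&(al<.08))
    pl=(abs((P[...,:2]-[.5835,.048])@u-.03)<.012)&(abs((P[...,:2]-[.5835,.048])@np.array([.98,.199]))<.02)&(z>.07)&(z<.105)
    return [np.median(z[cap]),cap.sum(),np.median(z[arm]),arm.sum(),np.median(z[pl]),pl.sum()]
z,im,d=load('top'); print('before',np.round(meas(z,im,d),4))
A=[];F=[];G=[]
for k in range(6):
    c=robot.calibration('top'); im,d=robot.camera('top'); A.append(meas(c,im,d)); s=robot.state(); F.append(s['ft_force']);G.append(s['grip_force'])
print('now',np.round(np.mean(A,0),4)); print(np.round(A,4)[:,[0,2,4]]); print(np.mean(F,0).round(2),np.round(G,2),s['t'],s['eef_pos'].round(4))
E
```

```text
before [1.284e-01 1.500e+01 1.147e-01 6.100e+01 7.790e-02 9.900e+01]
now [         nan 0.000000e+00 1.151000e-01 5.833330e+01 9.500000e-02
 1.006667e+02]
[[   nan 0.1158 0.0955]
 [   nan 0.1146 0.0957]
 [   nan 0.1151 0.0949]
 [   nan 0.1153 0.0951]
 [   nan 0.1155 0.0948]
 [   nan 0.1144 0.0942]]
[-11.4   -1.36   3.  ] [5.92 5.75 5.71 5.7  5.7  5.7 ] 18.75 [0.4988 0.0305 0.0662]
  return _methods._mean(a, axis=axis, dtype=dtype,
  ret = ret.dtype.type(ret / rcount)
```

```bash
python3 - <<'E'
from h import *
def meas(c,d):
    P=cloud(c,d); z=P[...,2]; rr=np.hypot(P[...,0]-.5835,P[...,1]-.048)
    return [(round(float(np.median(z[(rr<r)&(z>.119)&(z<.15)])),4),int(((rr<r)&(z>.119)&(z<.15)).sum())) for r in (.008,.012,.016)]
for n in ('top',):
    z,im,d=load(n); print('before',n,meas(z,d))
    for k in range(5):
        c=robot.calibration(n); im,d=robot.camera(n); print(meas(c,d))
P=cloud(c,d); rr=np.hypot(P[...,0]-.5835,P[...,1]-.048); print('occl?',np.sort(P[...,2][rr<.015])[::4].round(3))
s,M=st()
E
```

```text
before top [(0.1284, 24), (0.1283, 27), (0.1283, 27)]
[(0.1294, 23), (0.1289, 25), (0.1289, 25)]
[(0.1283, 21), (0.1286, 24), (0.1283, 25)]
[(0.1282, 21), (0.1281, 24), (0.128, 25)]
[(0.1314, 21), (0.131, 24), (0.1304, 26)]
[(0.1288, 21), (0.1286, 25), (0.1286, 25)]
occl? [0.088 0.091 0.092 0.096 0.097 0.098 0.099 0.109 0.111 0.112 0.115 0.115
 0.118 0.121 0.126 0.128 0.129 0.13  0.134]
t 19.0 pos [0.4989 0.0305 0.0662] yaw_y -78.55 zax [-0.01  -0.002 -1.   ] F [-11.68  -1.75   3.69] open 0.0006 grip 5.7
```

>>> servo_tool --commands "0.1 0 0 0 0 0"

```text
t: 19.1
eef_pos: [0.4995, 0.0306, 0.0662]
tool_rot: [3.125, 0.313, -0.017]
ft_force: [-12.9, -2.2, 3.1]
opening: 0.0003
grip_force: 6.2
```

>>> servo_tool --commands "0.1 0 0 0 0 0"

```text
t: 19.2
eef_pos: [0.5004, 0.0308, 0.0662]
tool_rot: [3.125, 0.313, -0.017]
ft_force: [-12.6, -1.8, 4.0]
opening: 0.0006
grip_force: 6.3
```

```bash
python3 - <<'E'
from h import *
s,M=st(); c=robot.calibration('wrist'); Rm=R.from_rotvec(np.array(c['rvec']).ravel()).as_matrix(); p=-Rm.T@np.array(c['tvec']).ravel()
O=np.array([.5835,.048]); ex=np.array([.98,.199]); ey=np.array([-.199,.98])
for n,q in (('cam',p),('tcp',s['eef_pos'])): print(n,q.round(4),'fix',((q[:2]-O)@ex).round(4),((q[:2]-O)@ey).round(4))
print('torque',s['torque'].round(3))
Z=[];PZ=[];top=[];pin=[]
for k in range(8):
    c=robot.calibration('side'); im,d=robot.camera('side'); P=cloud(c,d); z=P[...,2]; f=(P[...,:2]-O)@np.c_[ex,ey]
    pin.append(np.r_[f[(z>.135)&(z<.158)&(abs(f[...,0])<.02)&(abs(f[...,1]-.045)<.02)].mean(0)])
    m=(abs(f[...,0])<.02)&(f[...,1]>-.045)&(f[...,1]<-.015)&(z>.08)&(z<.11); top.append(np.median(z[m]))
    Z.append(d)
print('pin fix',np.mean(pin,0).round(4),'plate top',np.mean(top).round(4),np.std(top).round(4))
# averaged image column: profile of foot region
D=np.mean(Z,0); P=cloud(c,D); f=(P[...,:2]-O)@np.c_[ex,ey]; np.savez('avg.npz',D=D)
m=(np.hypot(*(np.moveaxis(f,-1,0)))<.012)&(P[...,2]>.085); idx=np.argwhere(m)
for v,u in idx[::2]: print(u,v,P[v,u,2].round(4),f[v,u].round(3),im[v,u])
E
```

```text
t 19.2 pos [0.5004 0.0308 0.0662] yaw_y -78.55 zax [-0.011 -0.002 -1.   ] F [-12.56  -1.84   4.  ] open 0.0006 grip 6.3
cam [0.5688 0.0443 0.2319] fix -0.0151 -0.0007
tcp [0.5004 0.0308 0.0662] fix -0.0848 -0.0003
torque [-0.254  2.735  0.106]
pin fix [-0.0011  0.0437] plate top 0.0972 0.0003
292 161 0.2828 [-0.005 -0.009] [ 49  52 158]
292 200 0.1307 [0.005 0.006] [141 157 170]
290 201 0.1311 [-0.003  0.003] [ 88 106 119]
292 201 0.1291 [0.004 0.004] [ 83 110 129]
294 201 0.1312 [ 0.008 -0.002] [134 148 160]
291 202 0.1295 [-0.001 -0.001] [ 52  87 110]
293 202 0.1318 [ 0.003 -0.006] [ 59  91 113]
290 203 0.1275 [-0.005 -0.002] [ 58  88 107]
292 203 0.129 [-0.    -0.006] [ 44  84 109]
294 203 0.1267 [ 0.007 -0.006] [54 80 97]
290 204 0.1244 [-0.006 -0.003] [ 55  86 106]
292 204 0.1246 [ 0.    -0.005] [ 45  86 111]
294 204 0.1209 [ 0.008 -0.003] [46 74 93]
290 205 0.1199 [-0.005 -0.002] [ 67  90 106]
292 205 0.122 [-0.001 -0.007] [ 59  90 111]
289 206 0.1135 [-0.007  0.002] [81 84 88]
291 206 0.1168 [-0.003 -0.004] [ 92 104 115]
293 206 0.1172 [ 0.003 -0.007] [ 99 107 116]
289 207 0.1089 [-0.006  0.003] [91 92 93]
291 207 0.1162 [-0.004 -0.008] [113 114 116]
293 207 0.116 [ 0.001 -0.01 ] [120 120 121]
290 208 0.1111 [-0.007 -0.005] [114 113 113]
292 208 0.1134 [-0.002 -0.01 ] [124 121 121]
290 209 0.106 [-0.006 -0.004] [111 111 112]
292 209 0.11 [-0.002 -0.011] [123 120 119]
294 209 0.108 [ 0.005 -0.011] [116 114 114]
290 210 0.0991 [-0.004 -0.   ] [ 98 100 101]
293 210 0.0985 [ 0.005 -0.003] [107 105 106]
295 210 0.0972 [ 0.011 -0.004] [66 69 76]
290 211 0.0969 [-0.005 -0.002] [72 74 81]
292 211 0.0976 [ 0.    -0.006] [85 85 89]
294 211 0.0963 [ 0.007 -0.006] [56 59 69]
290 212 0.0965 [-0.007 -0.007] [44 50 62]
292 212 0.0974 [-0.002 -0.01 ] [51 55 66]
294 212 0.0962 [ 0.005 -0.011] [32 41 57]
```

The wedge force was constant at 10 N, then started rising at x≈0.4925. That puts the stack at about 92 mm, where the foot is expected. The rise is now about 2.9 N, or roughly 7 N at the foot by leverage. I'll take two more small steps to see whether it continues smoothly.

>>> servo_tool --commands "0.1 0 0 0 0 0"

```text
t: 19.7
eef_pos: [0.5013, 0.031, 0.0662]
tool_rot: [3.125, 0.313, -0.017]
ft_force: [-13.1, -1.3, 4.1]
opening: -0.0
grip_force: 6.4
```

```bash
python3 - <<'E'
from h import *
F=[];G=[]
for k in range(8):
    robot.camera('top'); s=robot.state(); F.append(s['ft_force']);G.append(s['grip_force'])
F=np.array(F); a=-(F@np.array([.98,.199,0])); print(a.round(2),a.mean().round(2),np.round(G,2)); st()
E
```

```text
[11.38 12.47 12.74 11.36 12.01 12.2  12.68 12.16] 12.13 [6.3  6.14 6.11 6.1  6.1  6.1  6.1  6.1 ]
t 20.1 pos [0.5015 0.031  0.0662] yaw_y -78.55 zax [-0.011 -0.002 -1.   ] F [-12.11  -1.46   3.97] open 0.0002 grip 6.1
```

```bash
cat >> h.py <<'E'
def gauge(n=8):
    O=np.array([.5835,.048]); ex=np.array([.98,.199]); ey=np.array([-.199,.98]); D=[]
    c=robot.calibration('top')
    for k in range(n): D.append(robot.camera('top')[1])
    out=[]
    for d in D+[load('top')[2]]:
        P=cloud(c,d); z=P[...,2]; f=(P[...,:2]-O)@np.c_[ex,ey]
        pl=(f[...,1]>-.042)&(f[...,1]<-.015)&(abs(f[...,0])<.02)&(z>.07)&(z<.11)
        cap=(np.hypot(f[...,0],f[...,1])<.010)&(z>.119)&(z<.15)
        bar=(abs(f[...,0])<.0045)&(f[...,1]>.014)&(f[...,1]<.036)&(z>.105)&(z<.13)
        out.append([np.mean(z[pl]),np.median(z[cap]),np.median(z[bar])])
    out=np.array(out); print('plate,cap,bar',out[:-1].mean(0).round(4),'sd',(out[:-1].std(0)/np.sqrt(n)).round(4),'before',out[-1].round(4))
E
python3 - <<'E'
from h import *
gauge(); st()
E
```

```text
plate,cap,bar [0.0959 0.1279 0.1152] sd [0.0001 0.0002 0.0002] before [0.0779 0.1284 0.1143]
t 20.5 pos [0.5015 0.031  0.0662] yaw_y -78.55 zax [-0.011 -0.002 -1.   ] F [-12.23  -1.15   4.23] open 0.0006 grip 6.1
```

```bash
python3 - <<'E'
from h import *
O=np.array([.5835,.048]); ex=np.array([.98,.199]); ey=np.array([-.199,.98])
for n in ('top','side'):
    c=robot.calibration(n); D=np.median([robot.camera(n)[1] for k in range(8)],0)
    P=cloud(c,D); z=P[...,2]; f=(P[...,:2]-O)@np.c_[ex,ey]
    print(n)
    m=(np.hypot(f[...,0],f[...,1]-.110)<.006)&(z>.165); print('post top',np.sort(z[m]).round(4))
    m=(np.hypot(f[...,0],f[...,1]-.045)<.012)&(z>.14); print('pin',np.sort(z[m]).round(4))
    for lo,hi in ((.012,.036),(.056,.09)):
        m=(f[...,1]>lo)&(f[...,1]<hi)&(abs(f[...,0])<.012)&(z>.1)&(z<.13); o=np.argsort(f[m][:,0]); print('bar',np.c_[f[m][o][:,0]*1000,z[m][o]*1000].round(1).tolist())
E
```

```text
top
post top [0.1744 0.1745 0.1752 0.1758 0.1764 0.1765 0.1765 0.1768 0.177  0.1771
 0.1772 0.1773 0.1773 0.1775]
pin [0.1464 0.1477 0.1487 0.1491 0.1492 0.1492 0.1497 0.15   0.15   0.1503
 0.1504 0.1507 0.1509 0.1516]
bar [[-6.8, 114.9], [-6.7, 103.9], [-6.6, 107.9], [-6.5, 114.6], [-6.0, 112.7], [-5.9, 116.2], [-5.2, 115.8], [-4.7, 117.2], [-4.3, 116.3], [-3.9, 115.4], [-3.5, 114.8], [-3.2, 114.8], [-2.8, 114.0], [-2.5, 114.2], [-2.4, 117.2], [-1.6, 114.9], [-1.3, 115.0], [-0.9, 114.5], [-0.7, 115.9], [-0.4, 116.4], [-0.0, 115.6], [0.3, 116.2], [0.7, 114.7], [1.4, 114.1], [1.7, 114.7], [2.0, 114.5], [2.4, 114.1], [2.6, 115.9], [3.0, 114.5], [3.4, 114.1], [3.7, 114.1], [4.2, 115.6], [4.8, 112.6], [4.9, 115.8], [5.4, 113.3], [5.6, 114.9], [5.8, 116.4], [6.3, 115.0], [6.8, 111.8], [7.2, 115.7], [7.3, 117.7], [8.0, 113.8], [8.1, 116.2], [8.4, 116.4], [8.9, 114.6]]
bar [[-7.3, 114.1], [-7.1, 102.1], [-7.1, 106.2], [-6.9, 112.1], [-6.8, 115.8], [-6.8, 115.2], [-6.4, 114.0], [-6.2, 115.8], [-6.1, 115.3], [-5.9, 116.1], [-5.6, 117.4], [-5.2, 116.7], [-4.8, 114.3], [-4.3, 113.4], [-4.1, 114
[... 901 characters left out ...]
116.2], [-1.3, 116.2], [-0.7, 117.9], [0.1, 115.1], [0.5, 116.7], [0.7, 117.7], [2.4, 118.6], [2.6, 115.8], [4.2, 116.6], [6.0, 118.6], [6.7, 116.0], [7.8, 117.9]]
bar [[-8.0, 110.8], [-7.8, 109.7], [-7.7, 114.3], [-7.6, 107.8], [-7.4, 106.6], [-7.3, 115.1], [-7.3, 114.2], [-7.1, 117.8], [-7.1, 115.3], [-7.0, 107.4], [-7.0, 116.0], [-6.7, 110.8], [-6.5, 109.8], [-6.5, 111.2], [-5.7, 117.6], [-5.7, 107.4], [-5.4, 115.5], [-5.2, 115.9], [-4.7, 118.2], [-4.6, 117.0], [-3.8, 117.0], [-3.3, 117.0], [-2.7, 116.5], [-2.6, 117.3], [-1.5, 116.9], [-0.8, 118.0], [-0.8, 117.0], [-0.7, 116.3], [0.6, 117.0], [1.2, 117.2], [1.5, 117.7], [2.9, 116.6], [4.3, 115.6], [4.8, 117.1], [5.6, 117.2], [8.4, 116.1]]
```

Relative heights are now clear from both cameras: the bar top is about 19.3 mm above the plate top, while the free foot would be 21.5 to 26.5 mm below the bar top. So the foot has been met, and by geometry I've gone about 9 mm of push past first contact. That's more than a light touch, so I'll ease the wedge back about 4 mm from the tab's front side and read the force as I do it.

>>> servo_tool --commands "-0.8 0 0 0 0 0;-0.8 0 0 0 0 0;0 0 -3 0 0 0;0 0 -3 0 0 0;2.4 0 0 0 0 0;2.4 0 0 0 0 0;0 0 0 0 0 0"

```text
t: 22.0
eef_pos: [0.5421, 0.0393, 0.1277]
tool_rot: [-3.125, -0.314, -0.008]
ft_force: [-0.5, -0.2, -0.5]
opening: 0.0006
grip_force: 0.0
```

```bash
python3 - <<'E'
from h import *
s,M=st(); O=np.array([.5835,.048]); print('fix',((s['eef_pos'][:2]-O)@np.array([.98,.199])).round(4),((s['eef_pos'][:2]-O)@np.array([-.199,.98])).round(4))
c,im,d=grab('wrist'); cv2.imwrite('pics/w6.png',im)
D=np.median([robot.camera('side')[1] for k in range(5)],0); P=cloud(robot.calibration('side'),D); z=P[...,2]; f=(P[...,:2]-O)@np.array([[.98,-.199],[.199,.98]])
m=(z>.07)&(z<.09)&(f[...,0]<-.05)&(f[...,0]>-.12)&(abs(f[...,1])<.03); print('tab x range',np.percentile(f[m][:,0],[2,25,50,75,98]).round(4),m.sum())
E
```

```text
t 22.0 pos [0.5421 0.0393 0.1277] yaw_y -78.53 zax [ 0.005  0.001 -1.   ] F [-0.54 -0.15 -0.52] open 0.0006 grip 0.0
fix -0.0423 -0.0003
tab x range [-0.0747 -0.0738 -0.0725 -0.0696 -0.067 ] 55
```

>>> servo_tool --commands "-1.0 0 0 0 0 0;0 0 2 0 0 0;0 0 2 0 0 0;0 0 1.2 0 0 0;0 0 0.6 0 0 0;0 0 0 0 0 0;0 0 0 0 0 0"

```text
t: 23.0
eef_pos: [0.5288, 0.0363, 0.0694]
tool_rot: [3.126, 0.313, 0.0]
ft_force: [-0.6, 1.3, -0.4]
opening: 0.0003
grip_force: 0.0
```

>>> servo_tool --commands "-0.2 0 0 0 0 0;-0.2 0 0 0 0 0;-0.1 0 0 0 0 0;-0.1 0 0 0 0 0"

```text
t: 23.4
eef_pos: [0.5241, 0.0354, 0.0697]
tool_rot: [-3.126, -0.313, -0.004]
ft_force: [4.8, 0.8, 2.9]
opening: 0.0005
grip_force: 2.2
```

>>> servo_tool --commands "-0.1 0 0 0 0 0"

```text
t: 23.5
eef_pos: [0.523, 0.0352, 0.0697]
tool_rot: [-3.126, -0.313, -0.004]
ft_force: [4.9, 0.6, 3.8]
opening: 0.0005
grip_force: 2.4
```

>>> servo_tool --commands "-0.1 0 0 0 0 0"

```text
t: 23.6
eef_pos: [0.5219, 0.035, 0.0696]
tool_rot: [-3.126, -0.313, -0.003]
ft_force: [4.8, 0.5, 4.0]
opening: 0.0004
grip_force: 2.6
```

>>> servo_tool --commands "-0.1 0 0 0 0 0"

```text
t: 23.7
eef_pos: [0.521, 0.0348, 0.0695]
tool_rot: [-3.126, -0.313, -0.003]
ft_force: [6.0, -0.1, 4.8]
opening: 0.0003
grip_force: 2.8
```

It slides back at about 5 N. It has come back about 3.5 mm, so I'll stop here, retreat upward, verify, and go to the lever.

>>> servo_tool --commands "0.5 0 0 0 0 0;0.4 0 0 0 0 0;0 0 -3 0 0 0;0 0 -4 0 0 0;1.3 3.7 0 0 0 0;1.3 3.7 0 0 0 0;1.3 3.7 0 0 0 0;1.3 3.7 0 0 0 0;0 0 0 0 0 0"

```text
t: 24.6
eef_pos: [0.6102, -0.1043, 0.1386]
tool_rot: [3.124, 0.303, -0.001]
ft_force: [-0.6, -1.3, -0.8]
opening: 0.0006
grip_force: 0.0
```

```bash
python3 - <<'E'
from h import *
s,M=st(); gauge()
D=[];c=robot.calibration('top')
for k in range(4): im,d=robot.camera('top'); D.append(d)
P=cloud(c,np.median(D,0)); m=(P[...,2]>.058)&(P[...,2]<.08)&(np.hypot(P[...,0]-.638,P[...,1]+.091)<.02); print('lever pin',P[m].mean(0).round(4),m.sum())
E
```

```text
t 24.6 pos [ 0.6102 -0.1043  0.1386] yaw_y -78.93 zax [-0.    -0.003 -1.   ] F [-0.59 -1.31 -0.77] open 0.0006 grip 0.0
plate,cap,bar [0.0932 0.1286 0.1149] sd [0.0001 0.0002 0.0003] before [0.0779 0.1284 0.1143]
lever pin [nan nan nan] 0<stdin>:5: RuntimeWarning: Mean of empty slice.
  ret = um.true_divide(
```

The plate top is now 93.2 mm, 0.9 mm above the force kink. That's a bit more back-off than planned, because the finger touched the tab earlier than I thought. I'll nudge it forward again to the reproducible TCP reading x≈0.4975, about 1.9 mm of yield or less.

>>> servo_tool --commands "-2.55 -3.85 0 0 0 0;-2.55 -3.85 0 0 0 0;-2.55 -3.85 0 0 0 0;-2.55 -3.85 0 0 0 0;0 0 0 0 0 0;0 0 2.5 0 0 0;0 0 2.5 0 0 0;0 0 1.6 0 0 0;0 0 0.7 0 0 0;0 0 0 0 0 0"

```text
t: 26.2
eef_pos: [0.4785, 0.0321, 0.0655]
tool_rot: [3.126, 0.313, -0.002]
ft_force: [1.1, -0.6, -0.3]
opening: 0.0003
grip_force: 0.0
```

>>> servo_tool --commands "0.3 0 0 0 0 0;0.3 0 0 0 0 0;0.2 0 0 0 0 0;0 0 0 0 0 0"

```text
t: 26.6
eef_pos: [0.4872, 0.0341, 0.0666]
tool_rot: [-3.126, -0.313, -0.002]
ft_force: [-0.4, 0.2, -0.2]
opening: 0.0006
grip_force: 0.0
```

>>> servo_tool --commands "0.2 0 0 0 0 0;0.2 0 0 0 0 0;0.1 0 0 0 0 0;0.1 0 0 0 0 0"

```text
t: 27.0
eef_pos: [0.4924, 0.0352, 0.0661]
tool_rot: [3.126, 0.313, -0.0]
ft_force: [-0.5, -0.1, 0.2]
opening: 0.0002
grip_force: 0.0
```

>>> servo_tool --commands "0.1 0 0 0 0 0;0.1 0 0 0 0 0"

```text
t: 27.2
eef_pos: [0.4938, 0.0354, 0.066]
tool_rot: [3.126, 0.313, -0.002]
ft_force: [-3.0, -0.2, 1.4]
opening: 0.0001
grip_force: 1.3
```

>>> servo_tool --commands "0.1 0 0 0 0 0;0.1 0 0 0 0 0;0.1 0 0 0 0 0;0.1 0 0 0 0 0;0.1 0 0 0 0 0"

```text
t: 27.7
eef_pos: [0.495, 0.0356, 0.0658]
tool_rot: [3.125, 0.313, -0.012]
ft_force: [-11.3, -2.3, 9.4]
opening: 0.0002
grip_force: 5.6
```

>>> servo_tool --commands "0.1 0 0 0 0 0;0.08 0 0 0 0 0"

```text
t: 27.9
eef_pos: [0.4965, 0.036, 0.0658]
tool_rot: [3.125, 0.313, -0.013]
ft_force: [-10.7, -2.7, 9.8]
opening: 0.0007
grip_force: 5.9
```

```bash
python3 - <<'E'
from h import *
s,M=st(); O=np.array([.5835,.048]); print('fix',((s['eef_pos'][:2]-O)@np.array([.98,.199])).round(4)); gauge()
s,M=st()
E
```

```text
t 27.9 pos [0.4965 0.036  0.0658] yaw_y -78.55 zax [-0.008 -0.002 -1.   ] F [-10.65  -2.68   9.8 ] open 0.0007 grip 5.9
fix -0.0876
plate,cap,bar [0.0946 0.1286 0.1154] sd [0.0001 0.0004 0.0002] before [0.0779 0.1284 0.1143]
t 28.3 pos [0.4967 0.036  0.0658] yaw_y -78.55 zax [-0.008 -0.001 -1.   ] F [-11.59  -1.1    9.45] open 0.0006 grip 5.6
```

The plate top is 94.6 mm, at the reference position with the force just above the sliding level. Stopping here and going to the lever.

>>> servo_tool --commands "-0.8 0 0 0 0 0;-0.8 0 0 0 0 0;0 0 -4 0 0 0;0 0 -4 0 0 0;2.3 3.9 0 0 0 0;2.3 3.9 0 0 0 0;2.3 3.9 0 0 0 0;2.3 3.9 0 0 0 0;0 0 0 0 0 0"

```text
t: 29.2
eef_pos: [0.6098, -0.1068, 0.1461]
tool_rot: [3.124, 0.303, 0.006]
ft_force: [-0.4, 0.1, 0.5]
opening: 0.0003
grip_force: 0.0
```

```bash
python3 - <<'E'
from h import *
s,M=st(); gauge(4)
n='side'; D=[];c=robot.calibration(n)
for k in range(4): im,d=robot.camera(n); D.append(d)
P=cloud(c,np.median(D,0)); m=(P[...,2]>.05)&(P[...,2]<.08)&(np.hypot(P[...,0]-.638,P[...,1]+.091)<.025)&(im.max(2)<60); print('lever pin',P[m].mean(0).round(4),m.sum())
E
```

```text
t 29.2 pos [ 0.6098 -0.1068  0.1461] yaw_y -78.91 zax [ 0.004 -0.003 -1.   ] F [-0.45  0.11  0.49] open 0.0003 grip 0.0
plate,cap,bar [0.0946 0.1293 0.1157] sd [0.0001 0.0001 0.0003] before [0.0779 0.1284 0.1143]
lever pin [ 0.6374 -0.0902  0.0635] 30
```

>>> servo_tool --commands "0 -0.7 3 0 0 0;0 0 3 0 0 0;0 0 2 0 0 0;0 0 1 0 0 0;0 0 0.4 0 0 0;0 0 0 0 0 0"

```text
t: 30.2
eef_pos: [0.6051, -0.0939, 0.0522]
tool_rot: [3.126, 0.314, -0.0]
ft_force: [-0.6, 0.7, 0.8]
opening: 0.0007
grip_force: 0.0
```

>>> servo_tool --commands "0.4 0 0 0 0 0;0.4 0 0 0 0 0;0.3 0 0 0 0 0;0.3 0 0 0 0 0;0.2 0 0 0 0 0"

```text
t: 30.7
eef_pos: [0.6212, -0.0908, 0.0523]
tool_rot: [3.126, 0.313, 0.001]
ft_force: [0.3, 0.2, -0.1]
opening: 0.0005
grip_force: 0.0
```

>>> servo_tool --commands "0.65 0.09 0 0 0 -0.12;0.65 0.09 0 0 0 -0.12;0.65 0.09 0 0 0 -0.12;0.65 0.09 0 0 0 -0.12;0.65 0.09 0 0 0 -0.12"

```text
t: 31.2
eef_pos: [0.6509, -0.0823, 0.0521]
tool_rot: [2.891, 1.229, -0.003]
ft_force: [-2.8, -2.8, 1.5]
opening: 0.0001
grip_force: 1.5
```

```bash
python3 - <<'E'
from h import *
s,M=st(); p=s['eef_pos'][:2]-[.621,-.0362]; print(np.hypot(*p).round(4),np.degrees(np.arctan2(p[1],p[0])).round(1))
E
```

```text
t 31.2 pos [ 0.6509 -0.0823  0.0521] yaw_y -43.95 zax [-0.002 -0.001 -1.   ] F [-2.83 -2.79  1.51] open 0.0001 grip 1.5
0.055 -57.0
```

>>> servo_tool --commands "0.65 0.09 0 0 0 -0.12;0.65 0.09 0 0 0 -0.12;0.65 0.09 0 0 0 -0.12;0.5 0.07 0 0 0 -0.09;0.3 0.03 0 0 0 -0.05"

```text
t: 31.7
eef_pos: [0.6699, -0.0617, 0.0522]
tool_rot: [2.498, 1.903, -0.001]
ft_force: [1.1, -4.6, 0.6]
opening: 0.0003
grip_force: 1.5
```

>>> servo_tool --commands "0.2 0.02 0 0 0 -0.03;0.2 0.02 0 0 0 -0.03;0.1 0 0 0 0 0"

```text
t: 32.0
eef_pos: [0.6712, -0.0586, 0.0522]
tool_rot: [2.442, 1.972, -0.003]
ft_force: [2.1, -10.2, 1.2]
opening: 0.0007
grip_force: 4.8
```

```bash
python3 - <<'E'
from h import *
s,M=st(); p=s['eef_pos'][:2]-[.621,-.0362]; print(np.hypot(*p).round(4),np.degrees(np.arctan2(p[1],p[0])).round(1))
E
```

```text
t 32.0 pos [ 0.6712 -0.0586  0.0522] yaw_y -12.15 zax [ 0.    -0.003 -1.   ] F [  2.14 -10.25   1.17] open 0.0007 grip 4.8
0.055 -24.1
```

>>> servo_tool --commands "0.15 0 0 0 0 0;0 0 0 0 0 0"

```text
t: 32.2
eef_pos: [0.6712, -0.0585, 0.0522]
tool_rot: [2.443, 1.969, -0.005]
ft_force: [1.4, -11.7, 1.8]
opening: 0.0006
grip_force: 5.5
```

>>> servo_tool --commands "-1 0 0 0 0 0;-1.5 0 0 0 0 0;0 0 -4 0 0 0;0 0 -5 0 0 0;0 0 -5 0 0 0;-4 0 -2 0 0 0;-4 0 0 0 0 0;-4 0 0 0 0 0;0 0 0 0 0 0"

```text
t: 33.1
eef_pos: [0.6382, -0.2039, 0.2118]
tool_rot: [2.45, 1.964, -0.006]
ft_force: [0.1, -0.5, -0.8]
opening: 0.0001
grip_force: 0.0
```

```bash
python3 - <<'E'
from h import *
s,M=st(); gauge(6)
O=np.array([.5835,.048]); A=np.array([[.98,-.199],[.199,.98]])
for n in ('top','side'):
    c=robot.calibration(n); D=[]
    for k in range(4): im,d=robot.camera(n); D.append(d)
    P=cloud(c,np.median(D,0)); z=P[...,2]
    m=(z>.055)&(z<.08)&(np.hypot(P[...,0]-.675,P[...,1]+.046)<.025); q=P[m].mean(0); a=np.arctan2(q[1]+.0362,q[0]-.621); print(n,'lever pin',q.round(4),m.sum(),'angle',(a-np.radians(-78.5)+.2).round(3))
    f=(P[...,:2]-O)@A; m=(z>.135)&(z<.158)&(np.hypot(f[...,0],f[...,1]-.045)<.025); print('gauge pin fix',f[m].mean(0).round(4))
    m=(abs(f[...,0])<.03)&(abs(f[...,1])<.06)&(z>.086)&(z<.101); r=cv2.minAreaRect((P[m][:,:2]*1000).astype(np.float32)); print('plate',np.round(r[0],1),np.round(r[1],1),round(r[2],1))
    cv2.imwrite(f'pics/{n}9.png',cv2.resize(im,(800,600)))
E
```

```text
t 33.1 pos [ 0.6382 -0.2039  0.2118] yaw_y -12.57 zax [-0.002 -0.003 -1.   ] F [ 0.11 -0.51 -0.81] open 0.0001 grip 0.0
plate,cap,bar [0.0944 0.1284 0.1156] sd [0.0002 0.0002 0.0003] before [0.0779 0.1284 0.1143]
top lever pin [ 0.6757 -0.0452  0.0685] 13 angle 1.407
gauge pin fix [0.0008 0.0444]
plate [584.9  46.3] [50.  99.5] 11.8
side lever pin [ 0.6762 -0.0458  0.065 ] 23 angle 1.397
gauge pin fix [-0.0011  0.0433]
plate [584.2  46.5] [ 51.3 103. ] 11.7
```

View pics/top9.png

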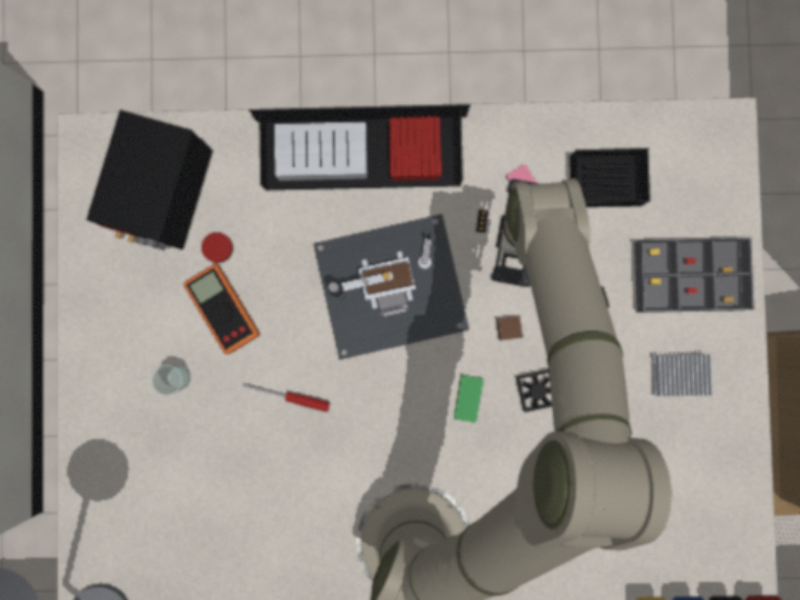

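The final picture shows the gauge arm over the stack at (365,283), the lever at its stop (425,245), the plate square on the stack, and the other things in view where they were. Handing in.

```bash
python3 -c "
from cell import robot
print(robot.close_job())"
```

```text
the job is handed in; nothing more can be done
None
```

Job handed in: the thin plate is square on the stack, the gauge arm is at its stop and the lock lever is at its stop (1.40 rad). I first pushed the wedge too far and eased it back; the foot pressure is the uncertain part, about 4 N by wedge force or 13 N by plate height (both within 2–14 N), because the 2.5 N contact step never showed.

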